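# Zero the stud finder before hanging pictures

### The arm

A 6-joint arm with a two-finger parallel gripper is mounted at the origin on the work surface. World frame = base frame: x ahead of the robot, y to its left, z up, the work surface at z = 0. Lengths are in m, angles in rad, forces in N, time in s.
With the tool pointing down it reaches from about 0.25 to 0.775 m from the base axis. Payload 4 kg.
Tool frame: the origin (TCP) lies at the very end of the fingers, on their centre line; the grasp point (between the pads) lies arm.tcp_to_grasp behind it (arm.tcp_to_grasp is the distance from the TCP to the grasp point, in m); z points along the fingers, y is the line along which they close (so a half turn about z gives the same grasp; the last joint's range is limited). The gripper opens to 85 mm and grips with 20 to 120 N. Pads are 22 mm wide; open, the fingers measure 114 mm over their backs; the gripper's body (76 mm by 85 mm) begins 54 mm behind the grasp point. The pads swing forward as they close: fully open they stand 13 mm farther back than shut.
Start: joints at [-1.29, 0.087, 1.371, -0, 1.684, -0.103], TCP at [0.206, -0.51, 0.231] pointing down, gripper open.
Joint ranges: [-3.1, 3.1], [-0.76, 2.03], [0.27, 2.55], [-1.08, 4.22], [0.17, 2.65], [-2.57, 2.57]. Speed limits (rad/s): [2.79, 2.79, 3.14, 3.14, 3.14, 3.14].

### API

Orientations are given as a unit quaternion [x, y, z, w].
In Python, from bench import arm gives the robot as it stands. The module is installed in compiled form; this text tells all that it offers.
- The arm moves only by the shell command python3 -m creep 'ROWS' [FORCE]. ROWS is a JSON object of lists of equal length, an entry for each row: "offset": the shift along the world's x, y, z in m, a list of three; "delta_rot": the turn, a rotation vector about the world's x, y, z in rad, a list of three; "fingers": the opening, from -1 (shut) to 1 (fully open). In form: {"offset": [[x, y, z], ...], "delta_rot": [[rx, ry, rz], ...], "fingers": [fingers, ...]}. A call has exactly 10 rows; each row is the pose to reach, as a shift and turn from the pose commanded when the call began; what a row does not reach only later rows make up. A row lasts 1/10 s, in which the tool goes at most 50 mm and 8.59 degrees, less where a joint would pass 70% of its speed; a pose out of reach is approached as far as the arm can. A call with a gripper value outside its range is refused whole. The fingers move at their own pace and stop on an object; FORCE is the grip in N (left out, the last holds). Time passes only in rows, so rows that repeat a pose let the fingers close, or fill a call up. It gives the time, the measured TCP pose, the force, the opening and the grip force at its end, in the units of the state.
- arm.get_obs(): the state, without advancing time (a new reading comes with each control period).
- arm.grab_frame(name): name is "scene" or "top" or "wrist"; returns the picture (420x560x3 uint8, blue, green, red); there is no depth.
- arm.camera_info(name): a dict with "vertical_fov" (degrees; the focal length in pixels is half the picture's height over the tangent of half this angle, whatever the lens; pixels are square), "cx", "cy" (the principal point, pixels), "camera_from_world" (4x4, takes a point from world to camera coordinates). Camera axes: x right, y down, z forward; pixel columns grow to the right and rows downward; lengths in m; the calibration is good to about 2 mm. The wrist camera is an equidistant fisheye: a pixel r from the principal point sees the ray r / f radians off the axis. A picture is of the moment at which its call begins: read the wrist's pose just before it. camera_info takes no time and is no camera call; for the wrist camera it gives the pose at the moment of the call.
- arm.finish_job(): hands the job in; it is judged then, once.
The state is a dict: "time": time; "joints": joint angles; "qd": joint speeds; "tau": joint torques, N m; "tool_pos": TCP position; "tool_rot": TCP orientation; "ft_force": force on the tool from outside, world axes, zero at the start; "torque": the same for the moment, N m; "gripper_width": finger opening in m; "finger_force": force on a finger pad.
Only numpy, scipy, OpenCV 4.12 (cv2) and the standard library are available. Lean on these libraries where they do the work, as an engineer would, in place of code of your own. Each camera call takes 0.05 s, during which the arm holds its last target. There are 200 camera calls.

### The job

Get the yellow stud finder ready where it lies: with the closed fingertips, lightly press its round power button well down so that it stays down, then the square depth button well down so that it stays down, and last press the long scan bar down and finish the program while still holding the bar down, so the finder can zero itself on the cabinet top. Do not lift, tip or shift the finder, and leave the nail tray, the metal kit box and the hammer where they are.

Things in the scene. Friction and masses are not known exactly. Their poses are not given: they have to be found in the camera images.
- finder: loose stud finder lying flat at any yaw, about 0.35 kg: yellow case 190 mm long (x, dark display window at the +x end), 76 wide (y), 32 high; origin at the centre of its underside, z up. Three grey buttons on its flat top are pressed straight down: round power at x +6, y +21, square depth at x +6, y -21, long scan bar at x -55, y 0 mm (end away from the window).
- power_top (a point): centre of the top face of the round power button, 18 mm across, 44 mm above the cabinet top when up (12 mm above the case). It moves with the button.
- depth_top (a point): centre of the top face of the square depth button, 18 x 18 mm, 44 mm above the cabinet top when up (12 mm above the case). It moves with the button.
- scan_top (a point): centre of the top face of the scan bar, 20 mm (finder's x) by 48 mm (finder's y), 45 mm above the cabinet top when up (13 mm above the case). It moves with the bar.
- power (a joint): travel of the power button in m: 0 up, 0.009 fully down. Stiff: starts to move at about 3 N, needs 5 N for 0.005 and 6.6 N to be fully down; stays down when let go (may come back by 2 mm at most).
- depth (a joint): travel of the depth button in m: 0 up, 0.009 fully down. Stiff: starts to move at about 3 N, needs 5 N for 0.005 and 6.6 N to be fully down; stays down when let go (may come back by 2 mm at most).
- scan (a joint): travel of the scan bar in m: 0 up, 0.010 fully down. Sprung: 1 N to start, 7 N fully down; springs up when let go, so it must be held.
- tray: bystander: loose white ceramic tray of steel nails, 150 x 100 mm, 22 mm high; origin at the centre of its underside.
- kit: bystander: loose closed aluminium picture hanging kit box, 140 x 95 mm, 45 mm high; origin at the centre of its underside.
- hammer: bystander: loose wooden hammer lying beyond the finder, roughly across (along y), 276 mm long, head 95 mm wide and 43 mm high at its +x end; origin under the middle of the handle.
Not all that is in view belongs to the job. Leave any purple or red look-alike of the finder alone.

How it is judged:
By the outcome, as a careful person would: the job done as asked, in the order asked, and still so for the second after the job is handed in, while the arm keeps its last pose, push and grip.
It also fails if it takes over 34 s, if anything falls off the work surface, if the arm or the gripper's body presses on something with over 40 N, if the wrist force passes 120 N, or if a joint passes its speed limit or range.

## Working session

There is one attempt and no reset: what is moved stays moved. The work goes in short steps, Python scripts to look and compute and a shell command to move; the robot and the scene stay as the last step left them, time stands still between calls to the robot, and variables do not carry over. Pictures are saved under pics/ and viewed, at most 10 in all, crops included, and the job is handed in when it is done.

```bash
mkdir -p pics
cat > h.py <<'E'
import numpy as np,cv2
from bench import arm
def ray(name,px,info=None):
    i=info or arm.camera_info(name); f=210/np.tan(np.radians(i['vertical_fov'])/2)
    M=np.array(i['camera_from_world']); R,t=M[:3,:3],M[:3,3]
    d=np.array([(px[0]-i['cx'])/f,(px[1]-i['cy'])/f,1.])
    if name=='wrist':
        v=d[:2]; r=np.hypot(*v); d=np.r_[v/max(r,1e-9)*np.sin(r),np.cos(r)]
    return -R.T@t, R.T@d
def onplane(name,px,z,info=None):
    o,d=ray(name,px,info); return o+d*(z-o[2])/d[2]
E
python3 - <<'E'
from h import *
s=arm.get_obs(); print(s)
a=arm.grab_frame('scene');b=arm.grab_frame('top')
cv2.imwrite('pics/s0.png',a);cv2.imwrite('pics/t0.png',b)
for n in('scene','top'):print(n,arm.camera_info(n))
E
```

```text
{'time': 0.0, 'joints': array([-1.29007648e+00,  8.79978421e-02,  1.37226943e+00, -2.10088317e-05,
        1.68358843e+00, -1.03073663e-01]), 'qd': array([-0.00135304, -0.00017683,  0.00195587, -0.00115439, -0.00109582,
       -0.00013363]), 'tau': array([ 1.41612963e-04, -3.51863873e+01, -3.13274753e+01, -2.02139800e-04,
        1.08412959e-02, -1.49413904e-05]), 'tool_pos': array([ 0.20580729, -0.50950851,  0.230108  ]), 'tool_rot': array([ 9.81643845e-01,  1.90719902e-01, -1.10771093e-04, -1.12613613e-03]), 'ft_force': array([ 0.53049187, -0.52386461, -0.11827264]), 'torque': array([-0.00765205, -0.02981021, -0.01536627]), 'finger_force': 0.0, 'gripper_width': 0.08547205644794002}
scene {'vertical_fov': 54.619384182388785, 'cx': 274.41924911434234, 'cy': 210.5960736319308, 'camera_from_world': array([[-0.64403444,  0.76479182, -0.01769506,  0.28854198],
       [ 0.48969419,  0.39438214, -0.77760037, -0.22896059],
       [-0.58772378, -0.50946659, -0.62850979,  1.46129651],
       [ 0.        ,  0.        ,  0.        ,  1.        ]])}
top {'vertical_fov': 48.733845662873804, 'cx': 273.5169172392511, 'cy': 211.51145451458285, 'camera_from_world': array([[ 0.01657235, -0.999604  , -0.02274207,  0.08141617],
       [-0.98060301, -0.01180611, -0.19564856,  0.5228576 ],
       [ 0.19530259,  0.0255433 , -0.98041034,  1.15989576],
       [ 0.        ,  0.        ,  0.        ,  1.        ]])}
```

View pics/t0.png

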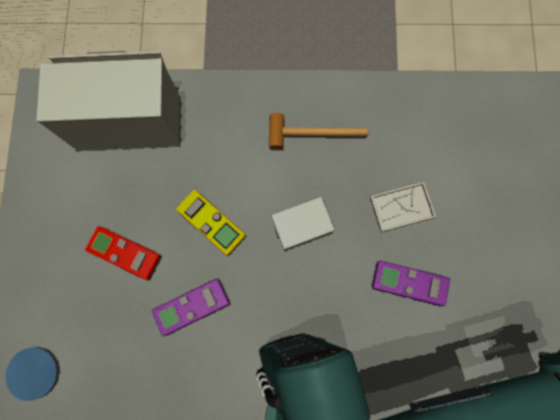

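View pics/s0.png

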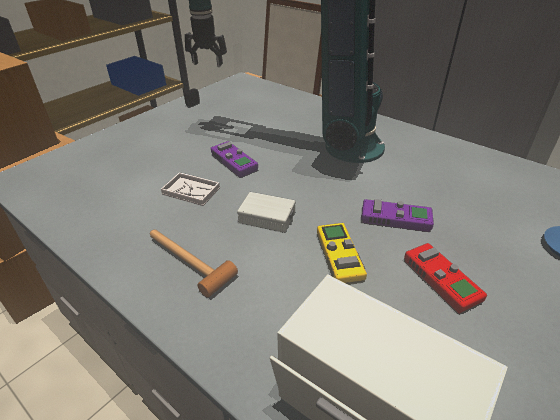

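The candidates in the top view are yellow at (211,222), purple at (191,306), purple at (411,283) and red at (123,252). I choose the yellow one: its green window is at (228,234) and its scan bar at (194,208). Next I measure it in a close crop.

Run:
```python
from h import *
b=cv2.imread('pics/t0.png');a=cv2.imread('pics/s0.png')
for n,im,roi in(('top',b,(165,180,255,265)),('scene',a,(305,215,380,290))):
    x0,y0,x1,y1=roi
    hsv=cv2.cvtColor(im,cv2.COLOR_BGR2HSV)
    m=cv2.inRange(hsv,(20,120,60),(35,255,255)); k=np.zeros_like(m);k[y0:y1,x0:x1]=m[y0:y1,x0:x1]
    c=max(cv2.findContours(k,0,1)[0],key=cv2.contourArea)
    print(n,cv2.minAreaRect(c))
    if n=='top':
        for z in(0.032,0.016):
            P=np.array([onplane(n,p[0],z)[:2] for p in c],np.float32); print(z,cv2.minAreaRect(P*1000))
    fill=np.zeros_like(m);cv2.drawContours(fill,[c],-1,255,-1)
    g=cv2.inRange(hsv,(0,0,60),(180,90,255))&cv2.erode(fill,np.ones((3,3)))
    N,_,st,ce=cv2.connectedComponentsWithStats(g)
    for j in range(1,N):
        if st[j,4]>8: print('grey',st[j,4],ce[j].round(1),onplane(n,ce[j],0.044)[:2].round(4))
    g=cv2.inRange(hsv,(45,60,40),(85,255,255))&fill
    mm=cv2.moments(g,True);p=(mm['m10']/mm['m00'],mm['m01']/mm['m00']);print('win',p,onplane(n,p,0.032)[:2])
ca=cv2.resize(b[180:265,165:255],None,fx=4,fy=4,interpolation=2);cb=cv2.resize(a[215:290,305:380],(340,340),interpolation=2)
cv2.imwrite('pics/c1.png',np.hstack([ca,cb]))
```

```text
top ((210.279052734375, 221.80111694335938), (70.61294555664062, 28.914142608642578), 41.987213134765625)
0.032 ((496.3390808105469, 257.56475830078125), (191.47802734375, 76.52032470703125), 49.17178726196289)
0.016 ((499.1374206542969, 260.2060546875), (194.0113525390625, 77.53273010253906), 49.17180252075195)
grey 150 [193.9 207. ] [0.5329 0.3003]
grey 48 [216.4 216.4] [0.5085 0.2396]
grey 62 [205.5 228.1] [0.4767 0.2668]
grey 76 [226.6 236.6] [0.4551 0.2105]
win (225.52721088435374, 235.35714285714286) [0.46003784 0.21507138]
scene ((340.6379699707031, 252.15518188476562), (65.91584014892578, 30.200483322143555), 66.80140686035156)
grey 105 [333.2 233.7] [0.4785 0.2231]
grey 68 [331.4 245.9] [0.5185 0.2443]
grey 247 [346.6 262.3] [0.5424 0.3034]
win (333.7976878612717, 231.56069364161849) [0.45887688 0.21282312]
```

View pics/c1.png

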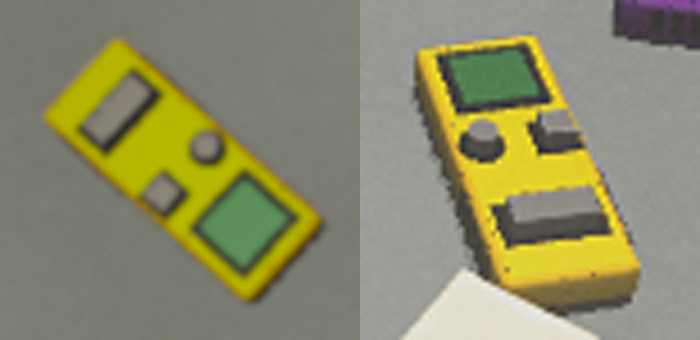

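The crop confirms it: yellow case, round power button at top pixel (217,217), square depth button at (206,228), scan bar at (194,207). The poses fit the description to about 1 mm:

| Point | x (m) | y (m) |
|---|---|---|
| power | 0.508 | 0.239 |
| depth | 0.4765 | 0.267 |
| scan | 0.5325 | 0.2995 |

The finder's long axis lies at 49.2°. I'll move now with the fingers shutting, turning 0.47 rad about z.

```bash
python3 -m creep '{"offset":[[0.01,0.025,0],[0.028,0.07,0],[0.046,0.115,0],[0.064,0.16,0],[0.082,0.205,0],[0.1,0.25,0],[0.118,0.295,0],[0.136,0.34,0],[0.154,0.385,0],[0.172,0.43,0]],"delta_rot":[[0,0,0.03],[0,0,0.06],[0,0,0.09],[0,0,0.12],[0,0,0.15],[0,0,0.18],[0,0,0.21],[0,0,0.24],[0,0,0.27],[0,0,0.3]],"fingers":[-1,-1,-1,-1,-1,-1,-1,-1,-1,-1]}' 20
```

```text
time: 1.1
tool_pos: [0.378, -0.078, 0.2311]
tool_rot: [0.942, 0.336, 0.0, 0.0]
ft_force: [2.1, -0.7, 0.8]
gripper_width: -0.0
finger_force: 0.0
```

```bash
python3 -m creep '{"offset":[[0.018,0.044,-0.01],[0.036,0.088,-0.02],[0.054,0.132,-0.03],[0.072,0.176,-0.045],[0.09,0.22,-0.06],[0.105,0.255,-0.075],[0.118,0.288,-0.09],[0.127,0.31,-0.1],[0.13,0.317,-0.1],[0.13,0.317,-0.1]],"delta_rot":[[0,0,0.02],[0,0,0.04],[0,0,0.06],[0,0,0.08],[0,0,0.1],[0,0,0.12],[0,0,0.14],[0,0,0.16],[0,0,0.174],[0,0,0.174]],"fingers":[-1,-1,-1,-1,-1,-1,-1,-1,-1,-1]}'
python3 - <<'E'
from h import *
i=arm.camera_info('wrist');s=arm.get_obs();w=arm.grab_frame('wrist')
cv2.imwrite('pics/w1.png',w);np.save('w1.npy',i,allow_pickle=True)
print(s['time'],s['tool_pos'],s['tool_rot'],s['ft_force'])
def proj(P):
    M=np.array(i['camera_from_world']);c=M[:3,:3]@P+M[:3,3];f=210/np.tan(np.radians(i['vertical_fov'])/2)
    r=np.arctan2(np.hypot(c[0],c[1]),c[2]);return c[:2]/np.hypot(c[0],c[1])*r*f+[i['cx'],i['cy']]
for n,P in(('power',[.5083,.2393,.044]),('depth',[.4765,.2668,.044]),('scan',[.5325,.2995,.045]),('tcp',s['tool_pos'])):print(n,proj(np.array(P)).round(1))
E
```

```text
time: 2.1
tool_pos: [0.5077, 0.2374, 0.1307]
tool_rot: [0.909, 0.417, -0.001, 0.0]
ft_force: [-0.5, -0.1, -0.8]
gripper_width: -0.0001
finger_force: 0.0
2.1 [0.5076848  0.23737984 0.13065444] [ 9.09130203e-01  4.16511086e-01 -8.76620945e-04  1.41644474e-04] [-0.50438488 -0.06669171 -0.76737829]
power [274.5 214.9]
depth [218.7 214.8]
scan [244.4 132.3]
tcp [275.1 274.2]
```

View pics/w1.png

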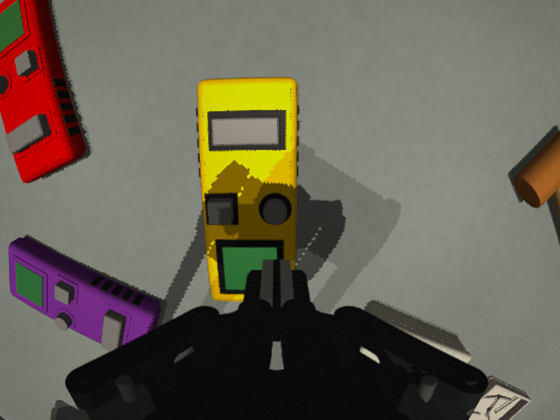

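The wrist view shows the yellow finder with power at about (275,209), depth at (221,209) and scan at (246,131). The predicted pixels are (274.5,215), (219,215) and (244,132), so I'll check the buttons in a close crop.

Run:
```python
from h import *
w=cv2.imread('pics/w1.png');i=np.load('w1.npy',allow_pickle=True).item()
c=cv2.resize(w[95:235,190:310],None,fx=4,fy=4,interpolation=cv2.INTER_NEAREST);c=np.clip(c.astype(float)*1.6,0,255).astype('uint8')
cv2.imwrite('pics/w1c.png',c)
for n,p,z in(('power',(275,209),.044),('depth',(221,209),.044),('scan',(246,131),.045)):print(n,onplane('wrist',p,z,i).round(4))
```

```text
power [0.5116 0.2425 0.044 ]
depth [0.481 0.269 0.044]
scan [0.534  0.2994 0.045 ]
```

View pics/w1c.png

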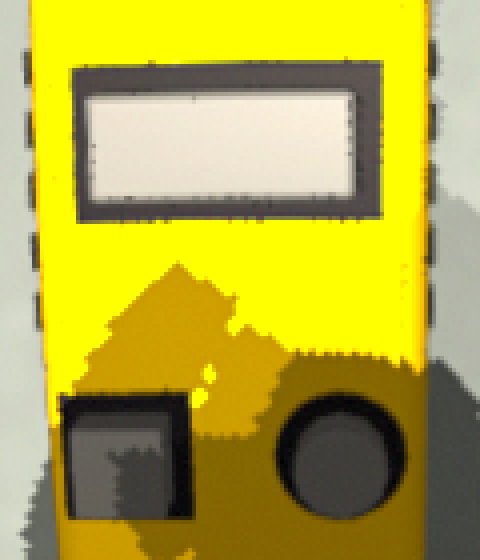

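In the crop the top faces centre at wrist pixels (275.3,211.5), (219.2,213.2) and (245.5,131.8). That is within 1–2.5 mm of the top-view estimate, so I average the two: power (0.509,0.2405), depth (0.4775,0.2675), scan (0.533,0.300). Descending over power.

```bash
python3 -m creep '{"offset":[[0.001,0.0015,-0.01],[0.001,0.0015,-0.025],[0.001,0.0015,-0.04],[0.001,0.0015,-0.055],[0.001,0.0015,-0.065],[0.001,0.0015,-0.072],[0.001,0.0015,-0.077],[0.001,0.0015,-0.08],[0.001,0.0015,-0.08],[0.001,0.0015,-0.08]],"delta_rot":[[0,0,0],[0,0,0],[0,0,0],[0,0,0],[0,0,0],[0,0,0],[0,0,0],[0,0,0],[0,0,0],[0,0,0]],"fingers":[-1,-1,-1,-1,-1,-1,-1,-1,-1,-1]}'
```

```text
time: 3.15
tool_pos: [0.5093, 0.2387, 0.0519]
tool_rot: [0.909, 0.416, 0.001, 0.0]
ft_force: [-0.2, 0.1, 1.0]
gripper_width: -0.0001
finger_force: 0.0
```

```bash
python3 -m creep '{"offset":[[0,0.001,-0.001],[0,0.001,-0.002],[0,0.001,-0.003],[0,0.001,-0.004],[0,0.001,-0.005],[0,0.001,-0.006],[0,0.001,-0.007],[0,0.001,-0.008],[0,0.001,-0.009],[0,0.001,-0.010]],"delta_rot":[[0,0,0],[0,0,0],[0,0,0],[0,0,0],[0,0,0],[0,0,0],[0,0,0],[0,0,0],[0,0,0],[0,0,0]],"fingers":[-1,-1,-1,-1,-1,-1,-1,-1,-1,-1]}'
```

```text
time: 4.15
tool_pos: [0.509, 0.2395, 0.0418]
tool_rot: [0.909, 0.416, 0.0, 0.0]
ft_force: [-1.9, -0.7, 4.1]
gripper_width: -0.0001
finger_force: 2.0
```

Contact is at about the expected force. Pressing on to nearly full travel.

```bash
python3 -m creep '{"offset":[[0,0,-0.001],[0,0,-0.002],[0,0,-0.003],[0,0,-0.004],[0,0,-0.0045],[0,0,-0.005],[0,0,-0.0055],[0,0,-0.006],[0,0,-0.006],[0,0,-0.006]],"delta_rot":[[0,0,0],[0,0,0],[0,0,0],[0,0,0],[0,0,0],[0,0,0],[0,0,0],[0,0,0],[0,0,0],[0,0,0]],"fingers":[-1,-1,-1,-1,-1,-1,-1,-1,-1,-1]}'
```

```text
time: 5.15
tool_pos: [0.509, 0.2395, 0.0357]
tool_rot: [0.909, 0.416, 0.0, 0.0]
ft_force: [-1.5, -0.8, 5.5]
gripper_width: 0.0001
finger_force: 2.9
```

```bash
python3 -m creep '{"offset":[[0,0,-0.0003],[0,0,-0.0006],[0,0,-0.0008],[0,0,-0.001],[0,0,-0.001],[0,0,-0.001],[0,0,-0.001],[0,0,-0.001],[0,0,-0.001],[0,0,-0.001]],"delta_rot":[[0,0,0],[0,0,0],[0,0,0],[0,0,0],[0,0,0],[0,0,0],[0,0,0],[0,0,0],[0,0,0],[0,0,0]],"fingers":[-1,-1,-1,-1,-1,-1,-1,-1,-1,-1]}'
```

```text
time: 6.15
tool_pos: [0.509, 0.2395, 0.0351]
tool_rot: [0.909, 0.416, 0.0, 0.0]
ft_force: [-3.7, -1.3, 7.6]
gripper_width: -0.0
finger_force: 3.6
```

The button is fully down at 7.6 N. Lifting straight off and moving over depth.

```bash
python3 -m creep '{"offset":[[0,0,0.004],[0,0,0.012],[0,0,0.022],[0,0,0.03],[-0.01,0.009,0.033],[-0.022,0.018,0.033],[-0.0315,0.0275,0.03],[-0.0315,0.0275,0.024],[-0.0315,0.0275,0.018],[-0.0315,0.0275,0.016]],"delta_rot":[[0,0,0],[0,0,0],[0,0,0],[0,0,0],[0,0,0],[0,0,0],[0,0,0],[0,0,0],[0,0,0],[0,0,0]],"fingers":[-1,-1,-1,-1,-1,-1,-1,-1,-1,-1]}'
```

```text
time: 7.15
tool_pos: [0.4766, 0.2666, 0.0487]
tool_rot: [0.909, 0.416, -0.001, 0.0]
ft_force: [1.0, 0.5, -0.2]
gripper_width: -0.0
finger_force: 0.0
```

```bash
python3 -m creep '{"offset":[[0,0,-0.001],[0,0,-0.002],[0,0,-0.003],[0,0,-0.004],[0,0,-0.005],[0,0,-0.006],[0,0,-0.007],[0,0,-0.008],[0,0,-0.009],[0,0,-0.010]],"delta_rot":[[0,0,0],[0,0,0],[0,0,0],[0,0,0],[0,0,0],[0,0,0],[0,0,0],[0,0,0],[0,0,0],[0,0,0]],"fingers":[-1,-1,-1,-1,-1,-1,-1,-1,-1,-1]}'
```

```text
time: 8.15
tool_pos: [0.4775, 0.267, 0.0407]
tool_rot: [0.909, 0.416, 0.0, 0.0]
ft_force: [-1.1, -0.8, 4.1]
gripper_width: -0.0001
finger_force: 2.2
```

```bash
python3 -m creep '{"offset":[[0,0,-0.001],[0,0,-0.002],[0,0,-0.003],[0,0,-0.004],[0,0,-0.0045],[0,0,-0.005],[0,0,-0.0055],[0,0,-0.006],[0,0,-0.006],[0,0,-0.006]],"delta_rot":[[0,0,0],[0,0,0],[0,0,0],[0,0,0],[0,0,0],[0,0,0],[0,0,0],[0,0,0],[0,0,0],[0,0,0]],"fingers":[-1,-1,-1,-1,-1,-1,-1,-1,-1,-1]}'
```

```text
time: 9.15
tool_pos: [0.4776, 0.267, 0.035]
tool_rot: [0.909, 0.416, 0.0, 0.0]
ft_force: [-1.8, -1.6, 6.5]
gripper_width: -0.0001
finger_force: 3.6
```

Both buttons should be down now. A slight extra press, then I lift to the earlier viewing height and check.

```bash
python3 -m creep '{"offset":[[0,0,-0.0004],[0,0,-0.0004],[0,0,0.004],[0,0,0.014],[0,0,0.03],[0.005,-0.004,0.05],[0.015,-0.013,0.07],[0.026,-0.023,0.09],[0.0315,-0.0275,0.096],[0.0315,-0.0275,0.096]],"delta_rot":[[0,0,0],[0,0,0],[0,0,0],[0,0,0],[0,0,0],[0,0,0],[0,0,0],[0,0,0],[0,0,0],[0,0,0]],"fingers":[-1,-1,-1,-1,-1,-1,-1,-1,-1,-1]}'
python3 - <<'E'
from h import *
i=arm.camera_info('wrist');s=arm.get_obs();w=arm.grab_frame('wrist')
cv2.imwrite('pics/w2.png',w)
print(s['time'],s['tool_pos'],s['ft_force'])
o=cv2.imread('pics/w1.png')
f=lambda w:np.clip(cv2.resize(w[75:305,180:310],None,fx=2.5,fy=2.5,interpolation=0)*1.6,0,255).astype('uint8')
cv2.imwrite('pics/w2c.png',np.hstack([f(o),f(w)]))
E
```

```text
time: 10.15
tool_pos: [0.5102, 0.2393, 0.1314]
tool_rot: [0.91, 0.415, 0.001, 0.0]
ft_force: [-0.4, 0.7, 0.7]
gripper_width: -0.0003
finger_force: 0.0
10.15 [0.51020217 0.23930132 0.13141647] [-0.41014704  0.69238589  0.70337461]
```

View pics/w2c.png

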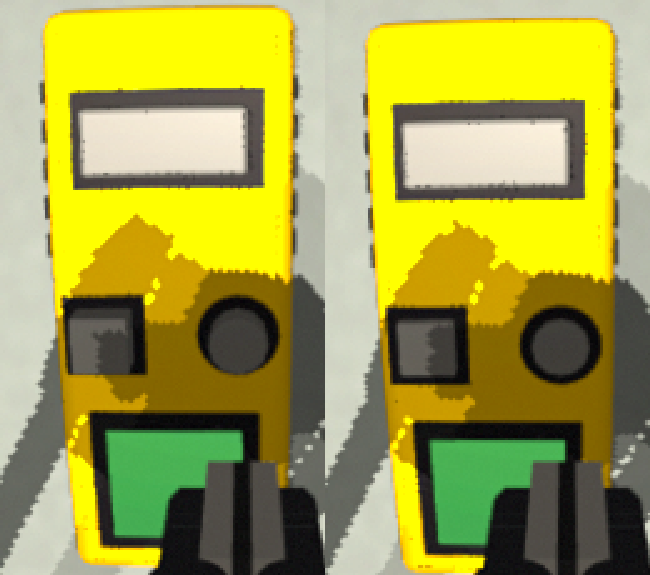

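Both button tops now sit low and centred in their sockets, at (427,346) and (561,346) in the right half of the crop. The finder hasn't moved beyond the camera's own 2–3 mm shift. Now the scan bar.

```bash
python3 -m creep '{"offset":[[0.008,0.02,-0.01],[0.016,0.04,-0.02],[0.0235,0.06,-0.035],[0.0235,0.06,-0.05],[0.0235,0.06,-0.06],[0.0235,0.06,-0.068],[0.0235,0.06,-0.074],[0.0235,0.06,-0.078],[0.0235,0.06,-0.08],[0.0235,0.06,-0.08]],"delta_rot":[[0,0,0],[0,0,0],[0,0,0],[0,0,0],[0,0,0],[0,0,0],[0,0,0],[0,0,0],[0,0,0],[0,0,0]],"fingers":[-1,-1,-1,-1,-1,-1,-1,-1,-1,-1]}'
```

```text
time: 11.2
tool_pos: [0.5326, 0.2993, 0.0506]
tool_rot: [0.91, 0.416, 0.0, 0.0]
ft_force: [0.5, -0.3, -0.3]
gripper_width: 0.0002
finger_force: 0.0
```

```bash
python3 -m creep '{"offset":[[0,0,-0.001],[0,0,-0.002],[0,0,-0.003],[0,0,-0.004],[0,0,-0.005],[0,0,-0.006],[0,0,-0.007],[0,0,-0.008],[0,0,-0.009],[0,0,-0.010]],"delta_rot":[[0,0,0],[0,0,0],[0,0,0],[0,0,0],[0,0,0],[0,0,0],[0,0,0],[0,0,0],[0,0,0],[0,0,0]],"fingers":[-1,-1,-1,-1,-1,-1,-1,-1,-1,-1]}'
```

```text
time: 12.2
tool_pos: [0.5325, 0.2995, 0.0407]
tool_rot: [0.909, 0.416, 0.0, 0.0]
ft_force: [-2.7, -0.9, 3.1]
gripper_width: -0.0001
finger_force: 1.8
```

```bash
python3 -m creep '{"offset":[[0,0,-0.001],[0,0,-0.002],[0,0,-0.003],[0,0,-0.004],[0,0,-0.0045],[0,0,-0.005],[0,0,-0.0055],[0,0,-0.006],[0,0,-0.006],[0,0,-0.006]],"delta_rot":[[0,0,0],[0,0,0],[0,0,0],[0,0,0],[0,0,0],[0,0,0],[0,0,0],[0,0,0],[0,0,0],[0,0,0]],"fingers":[-1,-1,-1,-1,-1,-1,-1,-1,-1,-1]}'
python3 -c "
from h import *
for _ in range(4):
    s=arm.get_obs();print(s['time'],s['tool_pos'].round(4),s['ft_force'].round(1),s['finger_force']);w=arm.grab_frame('wrist')"
```

```text
time: 13.2
tool_pos: [0.5325, 0.2995, 0.0351]
tool_rot: [0.909, 0.416, 0.0, 0.0]
ft_force: [-3.3, -1.2, 6.7]
gripper_width: -0.0001
finger_force: 3.4
13.2 [0.5325 0.2995 0.0351] [-3.3 -1.2  6.7] 3.4202038709690896
13.25 [0.5325 0.2995 0.0352] [-3.6 -0.9  7.5] 3.4198999942458386
13.3 [0.5325 0.2995 0.0352] [-3.2 -0.3  7.4] 3.4196463459392135
13.35 [0.5325 0.2995 0.0351] [-2.7 -1.3  6.1] 3.419560860463662
```

The bar is practically at full travel, at about 7 N. I'll add a hair of push, hold, and hand in.

```bash
python3 -m creep '{"offset":[[0,0,-0.0002],[0,0,-0.0004],[0,0,-0.0006],[0,0,-0.0006],[0,0,-0.0006],[0,0,-0.0006],[0,0,-0.0006],[0,0,-0.0006],[0,0,-0.0006],[0,0,-0.0006]],"delta_rot":[[0,0,0],[0,0,0],[0,0,0],[0,0,0],[0,0,0],[0,0,0],[0,0,0],[0,0,0],[0,0,0],[0,0,0]],"fingers":[-1,-1,-1,-1,-1,-1,-1,-1,-1,-1]}' && python3 -c "
from bench import arm
s=arm.get_obs();print(s['time'],s['ft_force'],s['finger_force']);print(arm.finish_job())"
```

```text
time: 14.4
tool_pos: [0.5325, 0.2995, 0.035]
tool_rot: [0.909, 0.416, 0.0, 0.0]
ft_force: [-3.8, -1.8, 9.0]
gripper_width: -0.0004
finger_force: 4.3
14.4 [-3.84026821 -1.82277257  8.96229052] 4.342459591882459
the job is handed in; nothing more can be done
None
```

I pressed the power and depth buttons down in order (a wrist picture showed both staying down), then held the scan bar at the bottom of its travel with about 9 N as I handed in the job at 14.4 s; no verdict came back.

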